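Unstack the storage tins into their trays

ROBOT

A 6-joint arm with a two-finger parallel gripper is mounted at the origin on a cart in front of the work surface, level with it; the furniture and walls round the work are solid. World frame = base frame: x ahead of the robot, y to its left, z up, the work surface at z = 0. Lengths are in m, angles in rad, forces in N, time in s.
With the tool pointing down it reaches from about 0.375 to 0.9 m from the base axis. Payload 3.1 kg.
Tool frame: the origin (TCP) lies where the fingers leave the gripper's body, on its centre line; the fingertips stand 73 mm ahead of it and the grasp point (between the pads) lies 54 mm ahead of it; z points along the fingers, y is the line along which they close (so a half turn about z gives the same grasp; the last joint's range is limited). The gripper opens to 85 mm and grips with 20 to 120 N. Pads are 22 mm wide; open, the fingers measure 114 mm over their backs; the gripper's body (76 mm by 85 mm) begins 54 mm behind the grasp point. The pads swing forward as they close: fully open they stand 13 mm farther back than shut.
Start: joints at [1.161, 0.527, 1.433, -0, 1.181, -0.178], TCP at [0.144, 0.608, 0.304] pointing down, gripper open.
Joint ranges: [-3.08, 3.08], [-0.75, 2.2], [0.22, 2.44], [-1.43, 4.57], [0, 2.65], [-2.85, 2.85]. Speed limits (rad/s): [2.79, 2.79, 3.14, 3.14, 3.14, 3.14].

INTERFACE

Orientations are given as a unit quaternion [x, y, z, w].
In Python, from station import manip gives the robot as it stands.
- The arm moves only by the shell command python3 -m crank 'ROWS' [FORCE]. ROWS is JSON, a list of rows, each an object with "dp": the shift along the tool's x, y, z normalised to -1 to 1, where 1 is 50 cm, a list of three; "delta_rot": the turn, a rotation vector about the tool's x, y, z normalised to -1 to 1, where 1 is 2 pi rad, a list of three; "fingers": the opening, from -1 (shut) to 1 (fully open). A call has 1 to 12 rows; each row shifts and turns the commanded pose from where the row before left it, along the tool's axes as they then stand; what a row does not reach is not made up. A row lasts 1/12 s, in which the tool goes at most 41.7 mm and 7.16 degrees, less where a joint would pass 70% of its speed; a pose out of reach is approached as far as the arm can. A call with a number of a shift or a turn outside -1 to 1 is refused whole. A call with a gripper value outside its range is refused whole. The fingers move at their own pace and stop on an object; FORCE is the grip in N (left out, the last holds). Time passes only in rows, so rows that do not move let the fingers close. It gives the time, the measured TCP pose, the force, the opening and the grip force at its end, in the units of the state.
- manip.sense(): the state, without advancing time (a new reading comes with each control period).
- manip.snapshot(name): name is "scene" or "top" or "wrist"; returns (picture, depth): 384x512x3 uint8, red, green, blue; 384x512 float32, m along the optical axis (not along the pixel's ray), 0 where there is no reading.
- manip.camera_model(name): a dict with "fx", "fy", "cx", "cy" (pixels), "origin" and "attitude" of the camera in the world. Camera axes: x right, y up, looking along -z (the intrinsics and any distortion apply to the point x, -y, -z); pixel columns grow to the right and rows downward; lengths in m; the calibration is good to about 2 mm. A picture is of the moment at which its call begins: read the wrist's pose just before it. camera_model takes no time and is no camera call; for the wrist camera it gives the pose at the moment of the call.
- manip.sign_off(): hands the job in; it is judged then, once.
The state is a dict: "t": time; "q": joint angles; "qd": joint speeds; "tau": joint torques, N m; "tcp_pos": TCP position; "tool_rot": TCP orientation; "force": force on the tool from outside, world axes, zero at the start; "ft_torque": the same for the moment, N m; "finger_gap": opening from 0.0 (shut) to 1.0 (fully open); "gripper_force": force on a finger pad.
Only numpy, scipy, OpenCV 4.12 (cv2) and the standard library are available. Lean on these libraries where they do the work, as an engineer would, in place of code of your own. Each camera call takes 0.05 s, during which the arm holds its last target. There are 200 camera calls.

TASK

The four storage tins have been left in one stack. Take the stack apart and stand each tin in its own shallow wooden tray, the one that matches its shape and size, flat on the tray's floor inside the rim. Keep the tins upright, set them down rather than dropping them, and leave the salt shaker and the honey jar where they are.

Things in the scene. Friction and masses are not known exactly. Their poses are not given: they have to be found in the camera images.
- tin_square_large_c (a point): Large square storage tin: bare metal with straight sides and a flat, fixed pale wooden lid as wide as the tin, 68 x 68 mm, its x and y axes square to its sides, 60 mm high, about 260 g. Loose, upright; at the start it is at the bottom of the stack, standing on the worktop. The point is its centre, half-way up (30 mm above its underside); z is up.
- tin_round_large_c (a point): Large round storage tin: bare metal with straight sides and a flat, fixed pale wooden lid as wide as the tin, 54 mm across, 56 mm high, about 160 g. Loose, upright; at the start it is second from the bottom, on the large square tin. The point is its centre, half-way up (28 mm above its underside); z is up.
- tin_square_small_c (a point): Small square storage tin: bare metal with straight sides and a flat, fixed pale wooden lid as wide as the tin, 40 x 40 mm, its x and y axes square to its sides, 52 mm high, about 100 g. Loose, upright; at the start it is third from the bottom, on the large round tin. The point is its centre, half-way up (26 mm above its underside); z is up.
- tin_round_small_c (a point): Small round storage tin: bare metal with straight sides and a flat, fixed pale wooden lid as wide as the tin, 30 mm across, 48 mm high, about 60 g. Loose, upright; at the start it is at the top of the stack, on the small square tin. The point is its centre, half-way up (24 mm above its underside); z is up.
- tray_square_large_in (a point): Tray of the large square tin: shallow dark wooden tray fixed on the worktop, square recess 88 x 88 mm (102 mm outside), its x and y axes square to its sides: 20 mm wider than its tin. The point is the centre of the recess floor, 4 mm above the worktop; the rim is 7 mm thick and stands 5 mm above that floor. z is up.
- tray_round_large_in (a point): Tray of the large round tin: shallow dark wooden tray fixed on the worktop, round recess 74 mm across (88 mm outside): 20 mm wider than its tin. The point is the centre of the recess floor, 4 mm above the worktop; the rim is 7 mm thick and stands 5 mm above that floor. z is up.
- tray_square_small_in (a point): Tray of the small square tin: shallow dark wooden tray fixed on the worktop, square recess 60 x 60 mm (74 mm outside), its x and y axes square to its sides: 20 mm wider than its tin. The point is the centre of the recess floor, 4 mm above the worktop; the rim is 7 mm thick and stands 5 mm above that floor. z is up.
- tray_round_small_in (a point): Tray of the small round tin: shallow dark wooden tray fixed on the worktop, round recess 50 mm across (64 mm outside): 20 mm wider than its tin. The point is the centre of the recess floor, 4 mm above the worktop; the rim is 7 mm thick and stands 5 mm above that floor. z is up.
- salt_c (a point): Salt shaker of clear glass with a grey domed top, 44 mm across, 90 mm high, loose; stays where it is. The point is its centre, half-way up.
- honey_c (a point): Honey jar with a green lid, 64 x 68 mm, 84 mm high, loose; stays where it is. The point is its centre, half-way up.
There are look-alikes about, which are no part of the job. Leave any blue, red or turquoise look-alike of the part that bears tin_round_large_c alone.

How it is judged:
By the outcome, as a careful person would: the job done as asked, in the order asked, and still so for the second after the job is handed in, with the robot touching nothing.
It also fails if it takes over 104 s, if anything falls off the work surface, if the arm or the gripper's body presses on something with over 40 N, if the wrist force passes 120 N, or if a joint passes its speed limit or range.

## Working session

There is one attempt and no reset: what is moved stays moved. The work goes in short steps, Python scripts to look and compute and a shell command to move; the robot and the scene stay as the last step left them, time stands still between calls to the robot, and variables do not carry over. Pictures are saved under pics/ and viewed, at most 14 in all, crops included, and the job is handed in when it is done.

```bash
ls; mkdir -p pics
python3 - <<'E'
from station import manip
import numpy as np,cv2
print(manip.sense())
for n in("scene","top"):
    p,d=manip.snapshot(n);np.savez(f"pics/{n}.npz",p=p,d=d);cv2.imwrite(f"pics/{n}.png",p[...,::-1]);print(n,manip.camera_model(n))
E
```

```text
pics
{'t': 0.0, 'q': array([ 1.16051027e+00,  5.28492600e-01,  1.43393382e+00, -3.02668123e-05,
        1.18140462e+00, -1.78501731e-01]), 'qd': array([-0.00260683,  0.00179489, -0.00187929, -0.00012615,  0.00106483,
       -0.00127319]), 'tau': array([-1.63521076e-03, -4.42355025e+01, -1.78025508e+01, -2.45041338e-04,
        8.35453364e-03,  2.66852290e-06]), 'tcp_pos': array([0.14331629, 0.60775371, 0.30290719]), 'tool_rot': array([ 1.15627120e-01,  9.93292060e-01, -1.07510495e-03, -3.11353215e-04]), 'force': array([ 0.84670645, -0.01156215, -0.65887705]), 'ft_torque': array([ 0.0644614 ,  0.040848  , -0.03974748]), 'gripper_force': 0.0, 'finger_gap': 0.9998093340423141}
scene {'fx': 448.65861587947757, 'fy': 448.65861587947757, 'cx': 256.0641831017332, 'cy': 192.34479749785, 'origin': array([-0.0974442 , -0.0171404 ,  1.13355395]), 'attitude': array([ 0.18383481, -0.17977338, -0.67233436,  0.69415618])}
top {'fx': 408.56714431270046, 'fy': 408.56714431270046, 'cx': 252.4678728769577, 'cy': 186.82385487544235, 'origin': array([ 0.25586672, -0.02011374,  1.27805505]), 'attitude': array([-0.06735047,  0.07011467,  0.70792807, -0.69956108])}
```

View pics/scene.png

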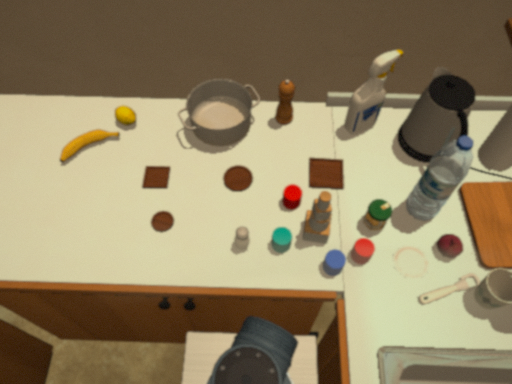

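View pics/top.png

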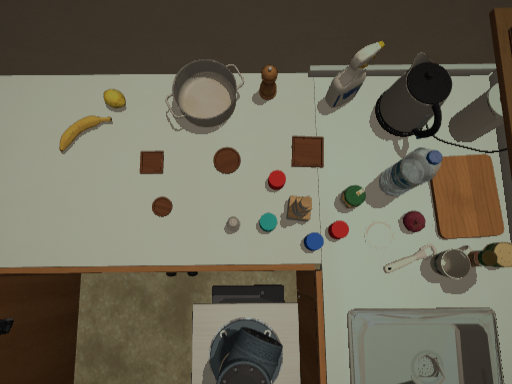

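The pictures show the stack at scene (320,215) / top (300,208). In the top view the trays are large square (307,152), large round (227,160), small square (152,162) and small round (162,206). Look-alikes stand near the stack, and the salt is at (233,224).

```bash
cat > h.py <<'E'
import numpy as np,cv2
from scipy.spatial.transform import Rotation as R
from station import manip
def rays(cm,uv):
    uv=np.atleast_2d(uv).astype(float)
    d=np.c_[(uv[:,0]-cm['cx'])/cm['fx'],-(uv[:,1]-cm['cy'])/cm['fy'],-np.ones(len(uv))]
    return R.from_quat(cm['attitude']).apply(d)
def onplane(cm,uv,z):
    r=rays(cm,uv);o=cm['origin'];return o+r*((z-o[2])/r[:,2])[:,None]
def cloud(cm,d):
    v,u=np.indices(d.shape);r=rays(cm,np.c_[u.ravel(),v.ravel()])
    return (cm['origin']+r*d.ravel()[:,None]).reshape(*d.shape,3)
def proj(cm,P):
    c=R.from_quat(cm['attitude']).inv().apply(np.atleast_2d(P)-cm['origin'])
    return np.c_[cm['cx']+cm['fx']*c[:,0]/-c[:,2],cm['cy']-cm['fy']*c[:,1]/-c[:,2]]
E
python3 - <<'E'
from h import *
np.set_printoptions(precision=4,suppress=True)
for n in("scene","top"):
    f=np.load(f"pics/{n}.npz");p,d=f['p'],f['d'];cm=manip.camera_model(n);C=cloud(cm,d)
    h=cv2.cvtColor(p,cv2.COLOR_RGB2HSV)
    m=((h[...,2]<120)&(h[...,1]>90)&((h[...,0]<15)|(h[...,0]>172))&(np.abs(C[...,2])<.03)).astype(np.uint8)
    print(n)
    for c in cv2.findContours(m,cv2.RETR_EXTERNAL,cv2.CHAIN_APPROX_NONE)[0]:
        if cv2.contourArea(c)<150: continue
        q=onplane(cm,c[:,0],.009)
        if q[:,0].min()<.3: continue
        r=cv2.minAreaRect(q[:,:2].astype(np.float32)*1000);print(np.round(r[0],1),np.round(r[1],1),round(r[2],1),cv2.contourArea(c)/r[1][0]/r[1][1], np.median(C[m>0][:,2]))
    # other things: high points
    hm=((C[...,2]>.03)&(C[...,0]>.25)&(C[...,0]<.75)&(C[...,1]<.5)&(C[...,1]>-.4)&(d>0)).astype(np.uint8)
    k,l,s,ce=cv2.connectedComponentsWithStats(hm)
    for i in range(1,k):
        if s[i,4]<60: continue
        Q=C[l==i]; z=np.percentile(Q[:,2],97);T=Q[Q[:,2]>z-.012];print('obj',ce[i],s[i,4],'z',z,'top',np.median(T,0)[:2],T.max(0)[:2]-T.min(0)[:2])
    # stack layers
    for z in(.06,.116,.168,.216):
        A=(np.abs(C[...,2]-z)<.006)&(np.abs(C[...,0]-.45)<.12)&(np.abs(C[...,1]+.14)<.1)
        if A.any(): Q=C[A];print('layer',z,len(Q),Q.mean(0),Q.min(0)[:2],Q.max(0)[:2])
ims=[]
for n,(u,v) in(("scene",(320,215)),("top",(300,208))):
    p=np.load(f"pics/{n}.npz")['p'];ims.append(cv2.resize(p[v-40:v+40,u-40:u+40,::-1],(390,390),interpolation=cv2.INTER_CUBIC))
cv2.imwrite("pics/crop.png",np.hstack(ims))
E
```

```text
scene
[446.2 259.1] [55.7 56. ] 1.9 0.08946490507346287 0.0037300691342943004
[589.4 296.7] [69.9 68. ] 0.8 0.08966473290471384 0.0037300691342943004
[593.5  56.6] [78.8 82.5] 76.2 0.07548612559659404 0.0037300691342943004
[ 620.3 -204.6] [94.4 97.4] 88.4 0.09128663668522032 0.0037300691342943004
obj [217.6575 131.7274] 730 z 0.09786144081630196 top [0.7142 0.1324] [0.0498 0.1956]
obj [ 98.9155 133.0845] 71 z 0.03958151599300421 top [0.7239 0.4863] [0.0306 0.0341]
obj [292.4924 194.4347] 329 z 0.05970451219986018 top [ 0.5212 -0.1024] [0.053  0.0526]
obj [319.2608 217.4587] 1016 z 0.2169728280655903 top [ 0.4206 -0.1652] [0.0283 0.0278]
obj [378.3107 213.238 ] 605 z 0.0874283369152251 top [ 0.4617 -0.3299] [0.0635 0.0624]
obj [241.8955 237.209 ] 268 z 0.09058634669911624 top [0.384  0.0313] [0.0311 0.0315]
obj [281.7857 237.456 ] 364 z 0.05976588100655711 top [ 0.3896 -0.0725] [0.0525 0.0527]
obj [363.6423 248.8146] 383 z 0.05904633970983034 top [ 0.3643 -0.2857] [0.0531 0.052 ]
obj [334.7366 260.624 ] 391 z 0.059613466037606935 top [ 0.3298 -0.2089] [0.0507 0.0507]
layer 0.06 774 [ 
[... 1051 characters left out ...]
3843 top [ 0.4251 -0.1655] [0.0282 0.0283]
obj [267.8893 221.2451] 253 z 0.06037536376987622 top [ 0.3918 -0.0717] [0.0523 0.0484]
obj [232.9571 223.2331] 163 z 0.09191380699023978 top [0.389  0.0322] [0.0324 0.0323]
obj [338.8913 228.6703] 276 z 0.06049969340340594 top [ 0.3679 -0.2853] [0.0509 0.0514]
obj [313.8618 240.5673] 275 z 0.06016885341489448 top [ 0.3332 -0.208 ] [0.051  0.0515]
layer 0.06 684 [ 0.4284 -0.1261  0.0577] [ 0.3303 -0.2341] [ 0.549  -0.0476]
layer 0.116 28 [ 0.4192 -0.1623  0.1164] [ 0.4064 -0.1945] [ 0.4572 -0.1446]
layer 0.168 77 [ 0.4258 -0.1616  0.1675] [ 0.4084 -0.1862] [ 0.4479 -0.1454]
layer 0.216 93 [ 0.4246 -0.1652  0.2162] [ 0.4105 -0.1797] [ 0.4387 -0.1527]
```

View pics/crop.png

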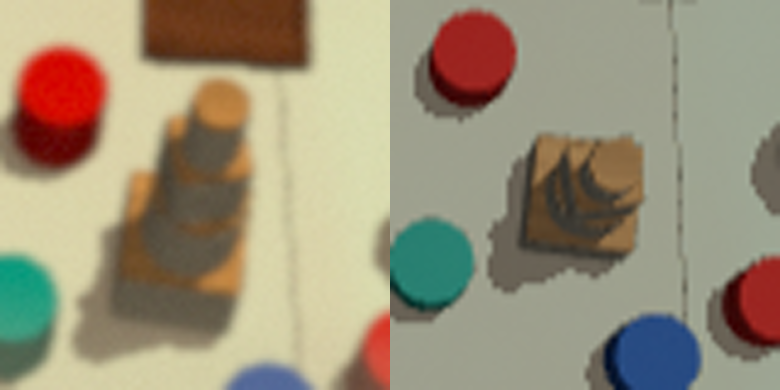

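```bash
cat >> h.py <<'E'
def lid(n,z,half,c0,tag=None,win=.06):
    "lid points by depth within a window round c0 at height z"
    p,d=manip.snapshot(n);cm=manip.camera_model(n);C=cloud(cm,d)
    A=(np.abs(C[...,2]-z)<.008)&(np.abs(C[...,0]-c0[0])<win)&(np.abs(C[...,1]-c0[1])<win)&(d>0)
    m=A.astype(np.uint8);c=max(cv2.findContours(m,cv2.RETR_EXTERNAL,cv2.CHAIN_APPROX_NONE)[0],key=cv2.contourArea)
    q=onplane(cm,c[:,0],z)[:,:2]
    r=cv2.minAreaRect((q*1000).astype(np.float32));ci=cv2.minEnclosingCircle((q*1000).astype(np.float32))
    print(n,'rect',np.round(r[0],1),np.round(r[1],1),round(r[2],1),'circ',np.round(ci[0],1),round(ci[1],1))
    return p
def goto(*W,yaw=None):
    "print tool-frame shifts (units of 0.5 m) from the present pose to each TCP target in turn, after turning to yaw (deg)"
    s=manip.sense();P=np.array(s['tcp_pos']);T=R.from_quat(s['tool_rot']).as_matrix()
    y0=np.degrees(np.arctan2(T[1,0],T[0,0]));print('t',round(s['t'],2),'P',P.round(4),'yaw',y0.round(2),'tilt',T[:,2].round(4),'gap',round(s['finger_gap'],3),'gf',round(s['gripper_force'],1),'F',s['force'].round(1))
    y=y0 if yaw is None else yaw
    if yaw is not None: print('turn about tool z',round((y0-yaw)/360,4))
    a=np.radians(y);T=np.c_[[np.cos(a),np.sin(a),0],[np.sin(a),-np.cos(a),0],[0,0,-1]]
    for w in W:
        w=np.array(w,float);print(w,'dp',(T.T@(w-P)/.5).round(4));P=w
E
python3 - <<'E'
from h import *
for n in("scene","top"):
  lid(n,.06,34,(.424,-.165),win=.045)
  lid(n,.168,20,(.424,-.165),win=.045);lid(n,.216,15,(.424,-.165))
goto((.30,.33,.33),(.4245,-.1655,.31),yaw=88)
E
```

```text
scene rect [ 429.8 -167.8] [67.  68.6] 81.4 circ [ 430.8 -168.7] 44.7
scene rect [ 423.9 -166.2] [38.7 40.2] 6.8 circ [ 423.4 -165.4] 25.2
scene rect [ 422.3 -164.8] [28.1 29.9] 87.0 circ [ 422.5 -165.5] 15.2
top rect [ 433.1 -167.1] [67.1 66.9] 82.1 circ [ 432.7 -165.5] 45.0
top rect [ 427.6 -165.9] [39.5 39.6] 5.2 circ [ 427.6 -165.3] 24.6
top rect [ 424.3 -164.6] [25.9 30.3] 44.0 circ [ 424.1 -164.9] 15.2
t 0.4 P [0.1435 0.6082 0.3038] yaw 166.72 tilt [-1.e-04 -3.e-04 -1.e+00] gap 0.998 gf 0.0 F [-0.2 -0.3  0.4]
turn about tool z 0.2187
[0.3  0.33 0.33] dp [-0.5452  0.3322 -0.0525]
[ 0.4245 -0.1655  0.31  ] dp [-0.9817  0.2834  0.04  ]
```

```bash
python3 -m crank '[{"dp":[0,0,-0.005],"delta_rot":[0,0,0.0178],"fingers":1},{"dp":[0,0,-0.005],"delta_rot":[0,0,0.0178],"fingers":1},{"dp":[0,0,-0.005],"delta_rot":[0,0,0.0178],"fingers":1},{"dp":[0,0,-0.005],"delta_rot":[0,0,0.0178],"fingers":1},{"dp":[0,0,-0.005],"delta_rot":[0,0,0.0178],"fingers":1},{"dp":[0,0,-0.005],"delta_rot":[0,0,0.0178],"fingers":1},{"dp":[0,0,-0.005],"delta_rot":[0,0,0.0178],"fingers":1},{"dp":[0,0,-0.005],"delta_rot":[0,0,0.0178],"fingers":1},{"dp":[0,0,-0.005],"delta_rot":[0,0,0.0178],"fingers":1},{"dp":[0,0,-0.005],"delta_rot":[0,0,0.0178],"fingers":1},{"dp":[0,0,0],"delta_rot":[0,0,0.0178],"fingers":1},{"dp":[0,0,0],"delta_rot":[0,0,0.0178],"fingers":1}]'
python3 -c "
from h import *
goto((.32,.33,.33),(.424,-.165,.31))"
```

```text
t: 1.4
tcp_pos: [0.1435, 0.6083, 0.3292]
tool_rot: [0.71, 0.704, 0.0, -0.0]
force: [0.1, 0.6, -1.0]
finger_gap: 0.999
gripper_force: 0.0
t 1.4 P [0.1435 0.6083 0.3292] yaw 89.51 tilt [ 1.e-04  4.e-04 -1.e+00] gap 0.999 gf 0.0 F [ 0.1  0.6 -1. ]
[0.32 0.33 0.33] dp [-0.5536  0.3577 -0.0017]
[ 0.424 -0.165  0.31 ] dp [-0.9882  0.2165  0.04  ]
```

```bash
python3 -m crank '[{"dp":[-0.055,0.036,0],"delta_rot":[0,0,0],"fingers":1},{"dp":[-0.055,0.036,0],"delta_rot":[0,0,0],"fingers":1},{"dp":[-0.055,0.036,0],"delta_rot":[0,0,0],"fingers":1},{"dp":[-0.055,0.036,0],"delta_rot":[0,0,0],"fingers":1},{"dp":[-0.055,0.036,0],"delta_rot":[0,0,0],"fingers":1},{"dp":[-0.055,0.036,0],"delta_rot":[0,0,0],"fingers":1},{"dp":[-0.055,0.036,0],"delta_rot":[0,0,0],"fingers":1},{"dp":[-0.055,0.036,0],"delta_rot":[0,0,0],"fingers":1},{"dp":[-0.055,0.036,0],"delta_rot":[0,0,0],"fingers":1},{"dp":[-0.055,0.036,0],"delta_rot":[0,0,0],"fingers":1},{"dp":[-0.065,0.0144,0],"delta_rot":[0,0,0],"fingers":1},{"dp":[-0.065,0.0144,0],"delta_rot":[0,0,0],"fingers":1}]' && python3 -m crank '[{"dp":[-0.065,0.0144,0],"delta_rot":[0,0,0],"fingers":1},{"dp":[-0.065,0.0144,0],"delta_rot":[0,0,0],"fingers":1},{"dp":[-0.065,0.0144,0],"delta_rot":[0,0,0],"fingers":1},{"dp":[-0.065,0.0144,0],"delta_rot":[0,0,0],"fingers":1},{"dp":[-0.065,0.0144,0],"delta_rot":[0,0,0],"fingers":1},{"dp":[-0.065,0.0144,0],"delta_rot":[0,0,0],"fingers":1},{"dp":[-0.065,0.0144,0],"delta_rot":[0,0,0],"fingers":1},{"dp":[-0.065,0.0144,0],"delta_rot":[0,0,0],"fingers":1},{"dp":[-0.065,0.0144,0],"delta_rot":[0,0,0],"fingers":1},{"dp":[-0.05,0.0144,0],"delta_rot":[0,0,0],"fingers":1},{"dp":[-0.03,0,0],"delta_rot":[0,0,0],"fingers":1},{"dp":[0,0,0],"delta_rot":[0,0,0],"fingers":1}]'
python3 -c "
from h import *
goto((.4237,-.1650,.31),(.4237,-.165,.254))"
```

```text
t: 2.4
tcp_pos: [0.3378, 0.2664, 0.3292]
tool_rot: [0.708, 0.706, 0.001, 0.0]
force: [0.5, -0.0, -0.8]
finger_gap: 0.998
gripper_force: 0.0
t: 3.4
tcp_pos: [0.4089, -0.068, 0.3293]
tool_rot: [0.71, 0.705, 0.0, 0.001]
force: [-0.2, 0.9, 0.2]
finger_gap: 1.0
gripper_force: 0.0
t 3.4 P [ 0.4089 -0.068   0.3293] yaw 89.6 tilt [ 0.0018 -0.0018 -1.    ] gap 1.0 gf 0.0 F [-0.2  0.9  0.2]
[ 0.4237 -0.165   0.31  ] dp [-0.1937  0.0309  0.0385]
[ 0.4237 -0.165   0.254 ] dp [0.    0.    0.112]
```

```bash
python3 -m crank '[{"dp":[-0.065,0.01,0],"delta_rot":[0,0,0],"fingers":1},{"dp":[-0.065,0.01,0.01],"delta_rot":[0,0,0],"fingers":1},{"dp":[-0.044,0.011,0.01],"delta_rot":[0,0,0],"fingers":1},{"dp":[-0.02,0,0.01],"delta_rot":[0,0,0],"fingers":1},{"dp":[0,0,0.02],"delta_rot":[0,0,0],"fingers":1},{"dp":[0,0,0.03],"delta_rot":[0,0,0],"fingers":1},{"dp":[0,0,0.03],"delta_rot":[0,0,0],"fingers":1},{"dp":[0,0,0.02],"delta_rot":[0,0,0],"fingers":1},{"dp":[0,0,0.015],"delta_rot":[0,0,0],"fingers":1},{"dp":[0,0,0.006],"delta_rot":[0,0,0],"fingers":1},{"dp":[0,0,0],"delta_rot":[0,0,0],"fingers":1},{"dp":[0,0,0],"delta_rot":[0,0,0],"fingers":-0.2}]' 25
python3 - <<'E'
from h import *
goto((.4237,-.165,.254))
p,d=manip.snapshot("wrist");s,_=manip.snapshot("scene")
cv2.imwrite("pics/w1.png",np.hstack([cv2.resize(p,(400,300)),cv2.resize(s[150:280,220:394],(400,300))])[...,::-1])
E
```

```text
t: 4.4
tcp_pos: [0.4232, -0.1617, 0.2537]
tool_rot: [0.708, 0.706, 0.0, 0.0]
force: [-0.3, -0.4, 0.2]
finger_gap: 0.881
gripper_force: 0.0
t 4.4 P [ 0.4232 -0.1617  0.2537] yaw 89.85 tilt [ 2.e-04 -0.e+00 -1.e+00] gap 0.881 gf 0.0 F [-0.3 -0.4  0.2]
[ 0.4237 -0.165   0.254 ] dp [-0.0065  0.001  -0.0007]
```

View pics/w1.png

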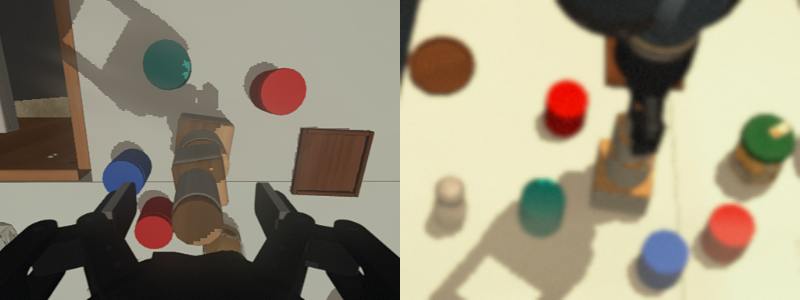

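The wrist view shows the small round tin at (195,215) lying between the two open fingers. The view is clear, so I close.

```bash
python3 -m crank '[{"dp":[-0.0065,0,0],"delta_rot":[0,0,0],"fingers":-1},{"dp":[0,0,0],"delta_rot":[0,0,0],"fingers":-1},{"dp":[0,0,0],"delta_rot":[0,0,0],"fingers":-1},{"dp":[0,0,0],"delta_rot":[0,0,0],"fingers":-1},{"dp":[0,0,0],"delta_rot":[0,0,0],"fingers":-1},{"dp":[0,0,0],"delta_rot":[0,0,0],"fingers":-1},{"dp":[0,0,0],"delta_rot":[0,0,0],"fingers":-1},{"dp":[0,0,0],"delta_rot":[0,0,0],"fingers":-1},{"dp":[0,0,0],"delta_rot":[0,0,0],"fingers":-1},{"dp":[0,0,0],"delta_rot":[0,0,0],"fingers":-1}]' 25
python3 -c "
from h import *
goto((.4237,-.165,.32),(.447,.259,.32),(.447,.259,.0905))"
```

```text
t: 5.33
tcp_pos: [0.4236, -0.1657, 0.2539]
tool_rot: [0.708, 0.706, 0.0, 0.001]
force: [0.4, -1.0, 5.9]
finger_gap: 0.341
gripper_force: 25.6
t 5.33 P [ 0.4236 -0.1657  0.2539] yaw 89.82 tilt [ 0.0015 -0.0012 -1.    ] gap 0.341 gf 25.6 F [ 0.4 -1.   5.9]
[ 0.4237 -0.165   0.32  ] dp [ 0.0015  0.0003 -0.1321]
[0.447 0.259 0.32 ] dp [0.8481 0.044  0.    ]
[0.447  0.259  0.0905] dp [0.    0.    0.459]
```

```bash
python3 -m crank '[{"dp":[0,0,-0.01],"delta_rot":[0,0,0],"fingers":-1},{"dp":[0,0,-0.03],"delta_rot":[0,0,0],"fingers":-1},{"dp":[0,0,-0.04],"delta_rot":[0,0,0],"fingers":-1},{"dp":[0.03,0.003,0],"delta_rot":[0,0,0],"fingers":-1},{"dp":[0.06,0.003,0],"delta_rot":[0,0,0],"fingers":-1},{"dp":[0.06,0.003,0],"delta_rot":[0,0,0],"fingers":-1},{"dp":[0.06,0.003,0],"delta_rot":[0,0,0],"fingers":-1},{"dp":[0.06,0.003,0],"delta_rot":[0,0,0],"fingers":-1},{"dp":[0.06,0.003,0],"delta_rot":[0,0,0],"fingers":-1},{"dp":[0.06,0.003,0],"delta_rot":[0,0,0],"fingers":-1},{"dp":[0.06,0.003,0.02],"delta_rot":[0,0,0],"fingers":-1},{"dp":[0.06,0.003,0.02],"delta_rot":[0,0,0],"fingers":-1}]' && python3 -m crank '[{"dp":[0.06,0.003,0.03],"delta_rot":[0,0,0],"fingers":-1},{"dp":[0.06,0.003,0.03],"delta_rot":[0,0,0],"fingers":-1},{"dp":[0.06,0.003,0.03],"delta_rot":[0,0,0],"fingers":-1},{"dp":[0.06,0.003,0.03],"delta_rot":[0,0,0],"fingers":-1},{"dp":[0.06,0.003,0.03],"delta_rot":[0,0,0],"fingers":-1},{"dp":[0.03,0.003,0.03],"delta_rot":[0,0,0],"fingers":-1},{"dp":[0.008,0,0.03],"delta_rot":[0,0,0],"fingers":-1},{"dp":[0,0,0.03],"delta_rot":[0,0,0],"fingers":-1},{"dp":[0,0,0.03],"delta_rot":[0,0,0],"fingers":-1},{"dp":[0,0,0.02],"delta_rot":[0,0,0],"fingers":-1},{"dp":[0,0,0.02],"delta_rot":[0,0,0],"fingers":-1},{"dp":[0,0,0],"delta_rot":[0,0,0],"fingers":-1}]'
python3 - <<'E'
from h import *
goto((.447,.259,.0905))
for n,z,h in (("scene",.168,20),("top",.168,20),("scene",.06,34),("top",.06,34)): p=lid(n,z,h,(.425,-.165),win=.05)
cm=manip.camera_model("scene");s,_=manip.snapshot("scene");w,_=manip.snapshot("wrist")
cv2.imwrite("pics/p1.png",np.hstack([cv2.resize(w,(400,300)),cv2.resize(s[150:270,100:260],(400,300))])[...,::-1])
E
```

```text
t: 6.33
tcp_pos: [0.4367, 0.0911, 0.2733]
tool_rot: [0.708, 0.706, -0.0, -0.0]
force: [0.1, -0.1, -1.2]
finger_gap: 0.341
gripper_force: 25.2
t: 7.33
tcp_pos: [0.4458, 0.2581, 0.1167]
tool_rot: [0.708, 0.706, -0.002, -0.001]
force: [0.7, -0.0, 0.2]
finger_gap: 0.341
gripper_force: 25.2
t 7.33 P [0.4458 0.2581 0.1167] yaw 89.81 tilt [-0.004  -0.0013 -1.    ] gap 0.341 gf 25.2 F [ 0.7 -0.   0.2]
[0.447  0.259  0.0905] dp [0.0018 0.0024 0.0523]
scene rect [ 425.  -166.6] [40.9 38.8] 8.1 circ [ 425.3 -166.7] 25.2
top rect [ 427.9 -166. ] [39.6 39. ] 10.6 circ [ 427.9 -165.6] 24.9
scene rect [ 429.1 -167.7] [67.2 69.5] 80.9 circ [ 429.4 -167.3] 45.1
top rect [ 433.1 -166.9] [66.9 67.9] 83.3 circ [ 432.7 -165.5] 45.0
```

View pics/p1.png

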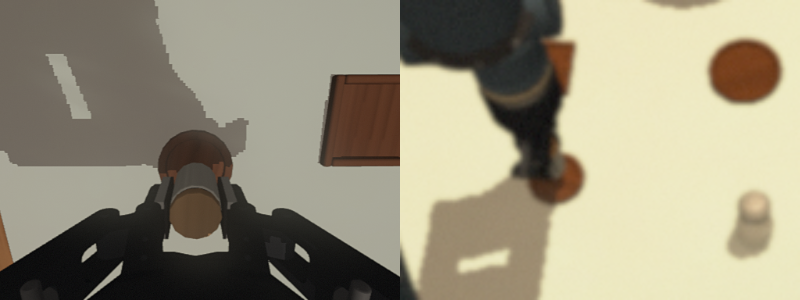

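The wrist view shows the tin (195,215) held upright over the round tray (195,160), and the stack behind it is intact. I lower it.

```bash
python3 -m crank '[{"dp":[0.002,0.0024,0.012],"delta_rot":[0,0,0],"fingers":-1},{"dp":[0,0,0.015],"delta_rot":[0,0,0],"fingers":-1},{"dp":[0,0,0.012],"delta_rot":[0,0,0],"fingers":-1},{"dp":[0,0,0.006],"delta_rot":[0,0,0],"fingers":-1},{"dp":[0,0,0.003],"delta_rot":[0,0,0],"fingers":-1},{"dp":[0,0,0.002],"delta_rot":[0,0,0],"fingers":-1},{"dp":[0,0,0.001],"delta_rot":[0,0,0],"fingers":-1},{"dp":[0,0,0],"delta_rot":[0,0,0],"fingers":-1}]'
```

```text
t: 8.3
tcp_pos: [0.4481, 0.2596, 0.0928]
tool_rot: [0.708, 0.706, -0.0, -0.0]
force: [-0.0, 0.4, -0.4]
finger_gap: 0.337
gripper_force: 25.2
```

```bash
python3 -m crank '[{"dp":[0,0,0.002],"delta_rot":[0,0,0],"fingers":-1},{"dp":[0,0,0.002],"delta_rot":[0,0,0],"fingers":-1},{"dp":[0,0,0],"delta_rot":[0,0,0],"fingers":-1}]'; python3 -c "
from h import *
goto((.4475,.259,.0895))"
```

```text
t: 8.55
tcp_pos: [0.4481, 0.2596, 0.0909]
tool_rot: [0.708, 0.706, 0.0, 0.0]
force: [0.6, 0.9, 0.1]
finger_gap: 0.341
gripper_force: 25.2
t 8.55 P [0.4481 0.2596 0.0909] yaw 89.82 tilt [ 1.e-04 -0.e+00 -1.e+00] gap 0.341 gf 25.2 F [0.6 0.9 0.1]
[0.4475 0.259  0.0895] dp [-0.0012 -0.0011  0.0028]
```

```bash
python3 -m crank '[{"dp":[0,0,0.001],"delta_rot":[0,0,0],"fingers":-1},{"dp":[0,0,0.001],"delta_rot":[0,0,0],"fingers":-1},{"dp":[0,0,0.001],"delta_rot":[0,0,0],"fingers":-1},{"dp":[0,0,0],"delta_rot":[0,0,0],"fingers":-1}]'
```

```text
t: 8.88
tcp_pos: [0.4481, 0.2596, 0.09]
tool_rot: [0.708, 0.706, 0.0, 0.0]
force: [-0.6, -0.5, 4.1]
finger_gap: 0.34
gripper_force: 25.7
```

```bash
python3 -m crank '[{"dp":[0,0,0],"delta_rot":[0,0,0],"fingers":1},{"dp":[0,0,0],"delta_rot":[0,0,0],"fingers":1},{"dp":[0,0,0],"delta_rot":[0,0,0],"fingers":1},{"dp":[0,0,0],"delta_rot":[0,0,0],"fingers":1},{"dp":[0,0,-0.02],"delta_rot":[0,0,0],"fingers":1},{"dp":[0,0,-0.04],"delta_rot":[0,0,0],"fingers":1},{"dp":[0,0,-0.04],"delta_rot":[0,0,0],"fingers":1},{"dp":[0,0,-0.05],"delta_rot":[0,0,0],"fingers":1},{"dp":[0,0,-0.05],"delta_rot":[0,0,0],"fingers":1},{"dp":[0,0,-0.05],"delta_rot":[0,0,0],"fingers":1},{"dp":[0,0,-0.05],"delta_rot":[0,0,-0.0128],"fingers":1},{"dp":[0,0,-0.05],"delta_rot":[0,0,-0.0128],"fingers":1}]'
python3 - <<'E'
from h import *
goto((.4265,-.166,.265),(.4265,-.166,.204))
w,d=manip.snapshot("wrist");cv2.imwrite("pics/q1.png",w[...,::-1])
E
```

```text
t: 9.88
tcp_pos: [0.4476, 0.2594, 0.2663]
tool_rot: [0.648, 0.762, 0.0, 0.0]
force: [0.4, 0.6, 0.6]
finger_gap: 0.998
gripper_force: 0.0
t 9.88 P [0.4476 0.2594 0.2663] yaw 99.26 tilt [ 2.e-04  1.e-04 -1.e+00] gap 0.998 gf 0.0 F [0.4 0.6 0.6]
[ 0.4265 -0.166   0.265 ] dp [-0.833  -0.1785  0.0026]
[ 0.4265 -0.166   0.204 ] dp [0.    0.    0.122]
```

View pics/q1.png

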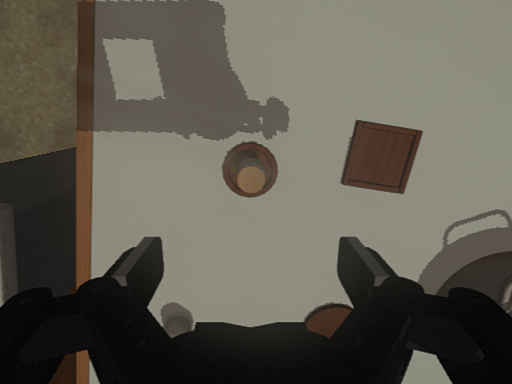

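The small round tin stands upright in its tray at (248,172). Next is the small square tin.

```bash
python3 -m crank '[{"dp":[-0.04,-0.0085,0],"delta_rot":[0,0,0],"fingers":1},{"dp":[-0.06,-0.013,0],"delta_rot":[0,0,0],"fingers":1},{"dp":[-0.07,-0.015,0],"delta_rot":[0,0,0],"fingers":1},{"dp":[-0.07,-0.015,0],"delta_rot":[0,0,0],"fingers":1},{"dp":[-0.07,-0.015,0],"delta_rot":[0,0,0],"fingers":1},{"dp":[-0.07,-0.015,0],"delta_rot":[0,0,0],"fingers":1},{"dp":[-0.07,-0.015,0],"delta_rot":[0,0,0],"fingers":1},{"dp":[-0.07,-0.015,0],"delta_rot":[0,0,0],"fingers":1},{"dp":[-0.07,-0.015,0],"delta_rot":[0,0,0],"fingers":1},{"dp":[-0.07,-0.015,0],"delta_rot":[0,0,0],"fingers":1},{"dp":[-0.07,-0.015,0],"delta_rot":[0,0,0],"fingers":1},{"dp":[-0.06,-0.013,0],"delta_rot":[0,0,0],"fingers":1}]' && python3 -m crank '[{"dp":[-0.03,-0.006,0],"delta_rot":[0,0,0],"fingers":1},{"dp":[-0.013,-0.003,0],"delta_rot":[0,0,0],"fingers":1},{"dp":[0,0,0],"delta_rot":[0,0,0],"fingers":1},{"dp":[0,0,0],"delta_rot":[0,0,0],"fingers":1}]'
python3 -c "
from h import *
goto((.4265,-.166,.265),(.4265,-.166,.204))"
```

```text
t: 10.93
tcp_pos: [0.426, -0.146, 0.265]
tool_rot: [0.65, 0.76, -0.0, 0.001]
force: [1.0, -1.1, 0.3]
finger_gap: 1.003
gripper_force: 0.0
t: 11.27
tcp_pos: [0.4249, -0.1651, 0.2644]
tool_rot: [0.649, 0.76, 0.0, -0.001]
force: [-0.3, -0.3, -0.3]
finger_gap: 0.999
gripper_force: 0.0
t 11.27 P [ 0.4249 -0.1651  0.2644] yaw 99.0 tilt [-7.e-04  1.e-03 -1.e+00] gap 0.999 gf 0.0 F [-0.3 -0.3 -0.3]
[ 0.4265 -0.166   0.265 ] dp [-0.0024  0.0029 -0.0011]
[ 0.4265 -0.166   0.204 ] dp [0.    0.    0.122]
```

```bash
python3 -m crank '[{"dp":[-0.002,0.0029,0.02],"delta_rot":[0,0,0],"fingers":1},{"dp":[0,0,0.03],"delta_rot":[0,0,0],"fingers":1},{"dp":[0,0,0.03],"delta_rot":[0,0,0],"fingers":1},{"dp":[0,0,0.025],"delta_rot":[0,0,0],"fingers":1},{"dp":[0,0,0.016],"delta_rot":[0,0,0],"fingers":1},{"dp":[0,0,0],"delta_rot":[0,0,0],"fingers":1},{"dp":[0,0,0],"delta_rot":[0,0,0],"fingers":-1},{"dp":[0,0,0],"delta_rot":[0,0,0],"fingers":-1},{"dp":[0,0,0],"delta_rot":[0,0,0],"fingers":-1},{"dp":[0,0,0],"delta_rot":[0,0,0],"fingers":-1},{"dp":[0,0,0],"delta_rot":[0,0,0],"fingers":-1},{"dp":[0,0,0],"delta_rot":[0,0,0],"fingers":-1}]' 25 && python3 -m crank '[{"dp":[0,0,0],"delta_rot":[0,0,0],"fingers":-1},{"dp":[0,0,0],"delta_rot":[0,0,0],"fingers":-1},{"dp":[0,0,0],"delta_rot":[0,0,0],"fingers":-1}]' 25
python3 -c "
from h import *
goto((.4265,-.166,.24))
goto((.591,.297,.25),(.591,.297,.092),yaw=91)"
```

```text
t: 12.27
tcp_pos: [0.4272, -0.1667, 0.2047]
tool_rot: [0.649, 0.761, 0.0, 0.001]
force: [-0.7, 0.5, 6.2]
finger_gap: 0.466
gripper_force: 26.6
t: 12.52
tcp_pos: [0.4272, -0.1667, 0.2047]
tool_rot: [0.649, 0.761, 0.0, 0.001]
force: [-0.5, 0.7, 5.5]
finger_gap: 0.466
gripper_force: 26.6
t 12.52 P [ 0.4272 -0.1667  0.2047] yaw 99.03 tilt [ 1.3e-03 -7.0e-04 -1.0e+00] gap 0.466 gf 26.6 F [-0.5  0.7  5.5]
[ 0.4265 -0.166   0.24  ] dp [ 0.0016 -0.0012 -0.0707]
t 12.52 P [ 0.4272 -0.1667  0.2047] yaw 99.03 tilt [ 1.3e-03 -7.0e-04 -1.0e+00] gap 0.466 gf 26.6 F [-0.5  0.7  5.5]
turn about tool z 0.0223
[0.591 0.297 0.25 ] dp [ 0.9215  0.3437 -0.0907]
[0.591 0.297 0.092] dp [0.    0.    0.316]
```

```bash
python3 -m crank '[{"dp":[0,0,-0.01],"delta_rot":[0,0,0],"fingers":-1},{"dp":[0,0,-0.03],"delta_rot":[0,0,0.011],"fingers":-1},{"dp":[0,0,-0.04],"delta_rot":[0,0,0.011],"fingers":-1},{"dp":[0.03,0.011,0],"delta_rot":[0,0,0],"fingers":-1},{"dp":[0.06,0.022,0],"delta_rot":[0,0,0],"fingers":-1},{"dp":[0.07,0.026,0],"delta_rot":[0,0,0],"fingers":-1},{"dp":[0.07,0.026,0],"delta_rot":[0,0,0],"fingers":-1},{"dp":[0.07,0.026,0],"delta_rot":[0,0,0],"fingers":-1},{"dp":[0.07,0.026,0],"delta_rot":[0,0,0],"fingers":-1},{"dp":[0.07,0.026,0],"delta_rot":[0,0,0],"fingers":-1},{"dp":[0.07,0.026,0],"delta_rot":[0,0,0],"fingers":-1},{"dp":[0.07,0.026,0],"delta_rot":[0,0,0],"fingers":-1}]' && python3 -m crank '[{"dp":[0.07,0.026,0],"delta_rot":[0,0,0],"fingers":-1},{"dp":[0.07,0.026,0],"delta_rot":[0,0,0],"fingers":-1},{"dp":[0.07,0.026,0],"delta_rot":[0,0,0],"fingers":-1},{"dp":[0.06,0.022,0.03],"delta_rot":[0,0,0],"fingers":-1},{"dp":[0.05,0.019,0.04],"delta_rot":[0,0,0],"fingers":-1},{"dp":[0.02,0.008,0.04],"delta_rot":[0,0,0],"fingers":-1},{"dp":[0,0,0.04],"delta_rot":[0,0,0],"fingers":-1},{"dp":[0,0,0.04],"delta_rot":[0,0,0],"fingers":-1},{"dp":[0,0,0.03],"delta_rot":[0,0,0],"fingers":-1},{"dp":[0,0,0.02],"delta_rot":[0,0,0],"fingers":-1},{"dp":[0,0,0],"delta_rot":[0,0,0],"fingers":-1},{"dp":[0,0,0],"delta_rot":[0,0,0],"fingers":-1}]'
python3 - <<'E'
from h import *
goto((.591,.297,.0945))
for n,z,h in (("scene",.116,27),("top",.116,27),("scene",.06,34),("top",.06,34)): p=lid(n,z,h,(.427,-.166),win=.05)
w,_=manip.snapshot("wrist");cv2.imwrite("pics/p2.png",w[...,::-1])
E
```

```text
t: 13.52
tcp_pos: [0.5288, 0.1273, 0.2439]
tool_rot: [0.7, 0.714, -0.0, -0.0]
force: [1.4, -0.1, -1.0]
finger_gap: 0.461
gripper_force: 25.7
t: 14.52
tcp_pos: [0.5888, 0.2965, 0.1235]
tool_rot: [0.7, 0.714, -0.001, -0.0]
force: [0.0, -0.2, 0.2]
finger_gap: 0.463
gripper_force: 25.7
t 14.52 P [0.5888 0.2965 0.1235] yaw 91.1 tilt [-1.1e-03 -4.0e-04 -1.0e+00] gap 0.463 gf 25.7 F [ 0.  -0.2  0.2]
[0.591  0.297  0.0945] dp [0.0009 0.0045 0.0581]
scene rect [ 427.3 -168.6] [51.4 52. ] 1.9 circ [ 428.2 -168.1] 27.9
top rect [ 430.8 -168.1] [51.1 51.1] 62.1 circ [ 430.6 -167.2] 27.2
scene rect [ 430.8 -167.2] [66.3 69.3] 84.9 circ [ 429.8 -167.2] 44.7
top rect [ 432.5 -167.2] [67.2 67.7] 81.7 circ [ 432.7 -165.5] 45.0
```

View pics/p2.png

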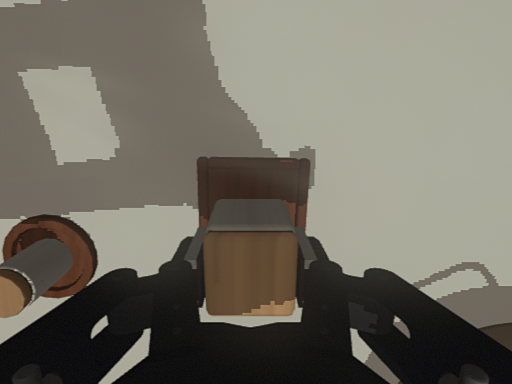

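The small square tin is held at (250,260), squarely over its tray (252,185). I lower it until it touches.

```bash
python3 -m crank '[{"dp":[0.001,0.0045,0.01],"delta_rot":[0,0,0],"fingers":-1},{"dp":[0,0,0.018],"delta_rot":[0,0,0],"fingers":-1},{"dp":[0,0,0.018],"delta_rot":[0,0,0],"fingers":-1},{"dp":[0,0,0.008],"delta_rot":[0,0,0],"fingers":-1},{"dp":[0,0,0.003],"delta_rot":[0,0,0],"fingers":-1},{"dp":[0,0,0.001],"delta_rot":[0,0,0],"fingers":-1},{"dp":[0,0,0.001],"delta_rot":[0,0,0],"fingers":-1},{"dp":[0,0,0],"delta_rot":[0,0,0],"fingers":-1}]'
```

```text
t: 15.43
tcp_pos: [0.5913, 0.2973, 0.0944]
tool_rot: [0.7, 0.714, 0.0, 0.0]
force: [0.5, -0.1, -1.2]
finger_gap: 0.465
gripper_force: 25.7
```

```bash
python3 -m crank '[{"dp":[0,0,0.001],"delta_rot":[0,0,0],"fingers":-1},{"dp":[0,0,0.001],"delta_rot":[0,0,0],"fingers":-1},{"dp":[0,0,0],"delta_rot":[0,0,0],"fingers":-1}]'
```

```text
t: 15.68
tcp_pos: [0.5912, 0.2973, 0.0936]
tool_rot: [0.7, 0.714, 0.0, 0.0]
force: [0.0, 0.5, -1.5]
finger_gap: 0.469
gripper_force: 25.7
```

```bash
python3 -m crank '[{"dp":[0,0,0.001],"delta_rot":[0,0,0],"fingers":-1},{"dp":[0,0,0.001],"delta_rot":[0,0,0],"fingers":-1},{"dp":[0,0,0.001],"delta_rot":[0,0,0],"fingers":-1},{"dp":[0,0,0],"delta_rot":[0,0,0],"fingers":-1}]'
```

```text
t: 16.02
tcp_pos: [0.5913, 0.2973, 0.0927]
tool_rot: [0.7, 0.714, 0.0, 0.0]
force: [-1.3, -0.3, 5.1]
finger_gap: 0.463
gripper_force: 26.3
```

Contact. I release, rise and go for the large round tin.

```bash
python3 -m crank '[{"dp":[0,0,0],"delta_rot":[0,0,0],"fingers":1},{"dp":[0,0,0],"delta_rot":[0,0,0],"fingers":1},{"dp":[0,0,0],"delta_rot":[0,0,0],"fingers":1},{"dp":[0,0,0],"delta_rot":[0,0,0],"fingers":1},{"dp":[0,0,-0.02],"delta_rot":[0,0,0],"fingers":1},{"dp":[0,0,-0.04],"delta_rot":[0,0,0],"fingers":1},{"dp":[0,0,-0.04],"delta_rot":[0,0,0],"fingers":1},{"dp":[0,0,-0.05],"delta_rot":[0,0,0],"fingers":1},{"dp":[0,0,-0.05],"delta_rot":[0,0,0],"fingers":1},{"dp":[0,0,-0.05],"delta_rot":[0,0,0],"fingers":1},{"dp":[0,0,-0.02],"delta_rot":[0,0,0],"fingers":1},{"dp":[0,0,0],"delta_rot":[0,0,0],"fingers":1}]'
python3 - <<'E'
from h import *
goto((.4293,-.168,.225),(.4293,-.168,.150))
w,d=manip.snapshot("wrist");cv2.imwrite("pics/q2.png",w[...,::-1])
E
```

```text
t: 17.02
tcp_pos: [0.5927, 0.2978, 0.2307]
tool_rot: [0.7, 0.714, 0.003, 0.002]
force: [1.0, 1.5, 0.3]
finger_gap: 0.998
gripper_force: 0.0
t 17.02 P [0.5927 0.2978 0.2307] yaw 91.13 tilt [ 0.007   0.0021 -1.    ] gap 0.998 gf 0.0 F [1.  1.5 0.3]
[ 0.4293 -0.168   0.225 ] dp [-0.925  -0.3451  0.0114]
[ 0.4293 -0.168   0.15  ] dp [0.   0.   0.15]
```

View pics/q2.png

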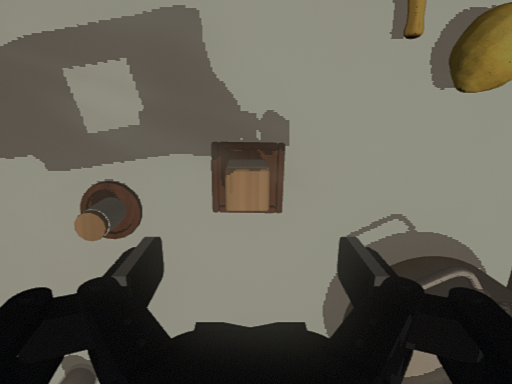

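Both small tins stand in their trays, the square at (248,185) and the round at (105,215). I move to the large round tin.

```bash
python3 -m crank '[{"dp":[-0.04,-0.015,0],"delta_rot":[0,0,0],"fingers":1},{"dp":[-0.06,-0.022,0],"delta_rot":[0,0,0],"fingers":1},{"dp":[-0.07,-0.026,0],"delta_rot":[0,0,0],"fingers":1},{"dp":[-0.07,-0.026,0],"delta_rot":[0,0,0],"fingers":1},{"dp":[-0.07,-0.026,0],"delta_rot":[0,0,0],"fingers":1},{"dp":[-0.07,-0.026,0],"delta_rot":[0,0,0],"fingers":1},{"dp":[-0.07,-0.026,0],"delta_rot":[0,0,0],"fingers":1},{"dp":[-0.07,-0.026,0],"delta_rot":[0,0,0],"fingers":1},{"dp":[-0.07,-0.026,0],"delta_rot":[0,0,0],"fingers":1},{"dp":[-0.07,-0.026,0],"delta_rot":[0,0,0],"fingers":1},{"dp":[-0.07,-0.026,0],"delta_rot":[0,0,0],"fingers":1},{"dp":[-0.07,-0.026,0],"delta_rot":[0,0,0],"fingers":1}]' && python3 -m crank '[{"dp":[-0.07,-0.026,0],"delta_rot":[0,0,0],"fingers":1},{"dp":[-0.04,-0.015,0],"delta_rot":[0,0,0],"fingers":1},{"dp":[-0.015,-0.006,0],"delta_rot":[0,0,0],"fingers":1},{"dp":[0,0,0],"delta_rot":[0,0,0],"fingers":1},{"dp":[0,0,0],"delta_rot":[0,0,0],"fingers":1}]'
python3 -c "
from h import *
goto((.4293,-.168,.225),(.4293,-.168,.150))"
```

```text
t: 18.07
tcp_pos: [0.4486, -0.1065, 0.2254]
tool_rot: [0.7, 0.714, -0.001, -0.002]
force: [-0.3, -0.2, 0.2]
finger_gap: 0.995
gripper_force: 0.0
t: 18.48
tcp_pos: [0.4276, -0.1679, 0.2259]
tool_rot: [0.701, 0.714, -0.0, -0.001]
force: [-0.2, 0.4, 0.3]
finger_gap: 1.003
gripper_force: 0.0
t 18.48 P [ 0.4276 -0.1679  0.2259] yaw 91.05 tilt [-0.0021  0.0021 -1.    ] gap 1.003 gf 0.0 F [-0.2  0.4  0.3]
[ 0.4293 -0.168   0.225 ] dp [-0.0004  0.0034  0.0019]
[ 0.4293 -0.168   0.15  ] dp [0.   0.   0.15]
```

```bash
python3 -m crank '[{"dp":[0,0.0034,0.02],"delta_rot":[0,0,0],"fingers":1},{"dp":[0,0,0.03],"delta_rot":[0,0,0],"fingers":1},{"dp":[0,0,0.03],"delta_rot":[0,0,0],"fingers":1},{"dp":[0,0,0.03],"delta_rot":[0,0,0],"fingers":1},{"dp":[0,0,0.026],"delta_rot":[0,0,0],"fingers":1},{"dp":[0,0,0.014],"delta_rot":[0,0,0],"fingers":1},{"dp":[0,0,0],"delta_rot":[0,0,0],"fingers":1},{"dp":[0,0,0],"delta_rot":[0,0,0],"fingers":-1},{"dp":[0,0,0],"delta_rot":[0,0,0],"fingers":-1},{"dp":[0,0,0],"delta_rot":[0,0,0],"fingers":-1},{"dp":[0,0,0],"delta_rot":[0,0,0],"fingers":-1},{"dp":[0,0,0],"delta_rot":[0,0,0],"fingers":-1}]' 25 && python3 -m crank '[{"dp":[0,0,0],"delta_rot":[0,0,0],"fingers":-1},{"dp":[0,0,0],"delta_rot":[0,0,0],"fingers":-1}]' 28
python3 -c "
from h import *
goto((.4293,-.168,.21),(.5935,.056,.21),(.5935,.056,.094))"
```

```text
t: 19.48
tcp_pos: [0.4303, -0.1684, 0.1527]
tool_rot: [0.7, 0.714, 0.0, 0.001]
force: [0.1, 3.0, 5.5]
finger_gap: 0.622
gripper_force: 26.5
t: 19.65
tcp_pos: [0.4303, -0.1685, 0.1527]
tool_rot: [0.7, 0.714, 0.0, 0.001]
force: [1.1, 3.7, 5.6]
finger_gap: 0.624
gripper_force: 28.2
t 19.65 P [ 0.4303 -0.1685  0.1527] yaw 91.09 tilt [ 1.4e-03 -4.0e-04 -1.0e+00] gap 0.624 gf 28.2 F [1.1 3.7 5.6]
[ 0.4293 -0.168   0.21  ] dp [ 0.001  -0.0019 -0.1146]
[0.5935 0.056  0.21  ] dp [0.4416 0.3369 0.    ]
[0.5935 0.056  0.094 ] dp [0.    0.    0.232]
```

```bash
python3 -m crank '[{"dp":[0,0,-0.01],"delta_rot":[0,0,0],"fingers":-1},{"dp":[0,0,-0.03],"delta_rot":[0,0,0],"fingers":-1},{"dp":[0,0,-0.04],"delta_rot":[0,0,0],"fingers":-1},{"dp":[0.01,0.008,-0.03],"delta_rot":[0,0,0],"fingers":-1},{"dp":[0.032,0.024,0],"delta_rot":[0,0,0],"fingers":-1},{"dp":[0.05,0.038,0],"delta_rot":[0,0,0],"fingers":-1},{"dp":[0.05,0.038,0],"delta_rot":[0,0,0],"fingers":-1},{"dp":[0.05,0.038,0],"delta_rot":[0,0,0],"fingers":-1},{"dp":[0.05,0.038,0],"delta_rot":[0,0,0],"fingers":-1},{"dp":[0.05,0.038,0],"delta_rot":[0,0,0],"fingers":-1},{"dp":[0.05,0.038,0],"delta_rot":[0,0,0],"fingers":-1},{"dp":[0.05,0.038,0],"delta_rot":[0,0,0],"fingers":-1}]' && python3 -m crank '[{"dp":[0.035,0.027,0],"delta_rot":[0,0,0],"fingers":-1},{"dp":[0.014,0.012,0.02],"delta_rot":[0,0,0],"fingers":-1},{"dp":[0,0,0.04],"delta_rot":[0,0,0],"fingers":-1},{"dp":[0,0,0.04],"delta_rot":[0,0,0],"fingers":-1},{"dp":[0,0,0.04],"delta_rot":[0,0,0],"fingers":-1},{"dp":[0,0,0.02],"delta_rot":[0,0,0],"fingers":-1},{"dp":[0,0,0],"delta_rot":[0,0,0],"fingers":-1},{"dp":[0,0,0],"delta_rot":[0,0,0],"fingers":-1}]'
python3 - <<'E'
from h import *
goto((.5935,.0555,.0985))
for n,z,h in (("scene",.06,34),("top",.06,34)): p=lid(n,z,h,(.430,-.166),win=.05)
w,_=manip.snapshot("wrist");s,_=manip.snapshot("scene")
cv2.imwrite("pics/p3.png",np.hstack([cv2.resize(w,(400,300)),cv2.resize(s[100:280,180:420],(400,300))])[...,::-1])
E
```

```text
t: 20.65
tcp_pos: [0.5754, 0.0316, 0.2068]
tool_rot: [0.7, 0.714, -0.0, -0.0]
force: [0.0, -1.1, -1.7]
finger_gap: 0.624
gripper_force: 30.2
t: 21.32
tcp_pos: [0.5935, 0.0547, 0.1263]
tool_rot: [0.7, 0.714, -0.001, -0.001]
force: [0.4, 0.1, -0.8]
finger_gap: 0.62
gripper_force: 30.2
t 21.32 P [0.5935 0.0547 0.1263] yaw 91.08 tilt [-0.0021 -0.     -1.    ] gap 0.62 gf 30.2 F [ 0.4  0.1 -0.8]
[0.5935 0.0555 0.0985] dp [0.0016 0.     0.0555]
scene rect [ 429.5 -167.7] [66.9 70.8] 81.4 circ [ 430.2 -167. ] 45.2
top rect [ 433.1 -167.2] [67.2 66.9] 82.1 circ [ 433.8 -166.5] 44.7
```

View pics/p3.png

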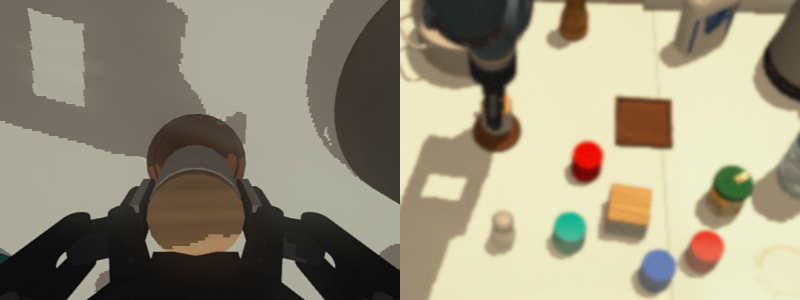

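The large round tin (195,210) is over its tray (195,155), and the large square tin is left alone at (630,210). I lower it.

```bash
python3 -m crank '[{"dp":[0.0016,0,0.01],"delta_rot":[0,0,0],"fingers":-1},{"dp":[0,0,0.018],"delta_rot":[0,0,0],"fingers":-1},{"dp":[0,0,0.018],"delta_rot":[0,0,0],"fingers":-1},{"dp":[0,0,0.007],"delta_rot":[0,0,0],"fingers":-1},{"dp":[0,0,0.003],"delta_rot":[0,0,0],"fingers":-1},{"dp":[0,0,0.001],"delta_rot":[0,0,0],"fingers":-1},{"dp":[0,0,0.001],"delta_rot":[0,0,0],"fingers":-1},{"dp":[0,0,0],"delta_rot":[0,0,0],"fingers":-1}]'
```

```text
t: 22.18
tcp_pos: [0.5942, 0.056, 0.0979]
tool_rot: [0.7, 0.714, 0.0, 0.0]
force: [-1.0, -0.3, -1.9]
finger_gap: 0.623
gripper_force: 30.2
```

```bash
python3 -m crank '[{"dp":[0,0,0.001],"delta_rot":[0,0,0],"fingers":-1},{"dp":[0,0,0.001],"delta_rot":[0,0,0],"fingers":-1},{"dp":[0,0,0],"delta_rot":[0,0,0],"fingers":-1}]'
```

```text
t: 22.43
tcp_pos: [0.5942, 0.0561, 0.0971]
tool_rot: [0.7, 0.714, 0.0, 0.0]
force: [0.8, 0.7, -1.0]
finger_gap: 0.628
gripper_force: 30.2
```

```bash
python3 -m crank '[{"dp":[0,0,0.001],"delta_rot":[0,0,0],"fingers":-1},{"dp":[0,0,0.001],"delta_rot":[0,0,0],"fingers":-1},{"dp":[0,0,0],"delta_rot":[0,0,0],"fingers":-1}]'
```

```text
t: 22.68
tcp_pos: [0.5942, 0.0561, 0.0968]
tool_rot: [0.7, 0.714, 0.0, 0.0]
force: [-1.4, 0.4, 4.9]
finger_gap: 0.618
gripper_force: 30.7
```

```bash
python3 -m crank '[{"dp":[0,0,0],"delta_rot":[0,0,0],"fingers":1},{"dp":[0,0,0],"delta_rot":[0,0,0],"fingers":1},{"dp":[0,0,0],"delta_rot":[0,0,0],"fingers":1},{"dp":[0,0,0],"delta_rot":[0,0,0],"fingers":1},{"dp":[0,0,-0.02],"delta_rot":[0,0,0],"fingers":1},{"dp":[0,0,-0.04],"delta_rot":[0,0,0],"fingers":1},{"dp":[0,0,-0.04],"delta_rot":[0,0,0],"fingers":1},{"dp":[0,0,-0.05],"delta_rot":[0,0,0],"fingers":1},{"dp":[0,0,-0.03],"delta_rot":[0,0,0.013],"fingers":1},{"dp":[0,0,-0.01],"delta_rot":[0,0,0.013],"fingers":1},{"dp":[0,0,0],"delta_rot":[0,0,0],"fingers":1}]'
python3 - <<'E'
from h import *
goto((.4315,-.1672,.19),(.4315,-.1672,.096))
E
```

```text
t: 23.6
tcp_pos: [0.5952, 0.056, 0.1936]
tool_rot: [0.756, 0.654, 0.002, 0.002]
force: [0.6, 0.6, -0.3]
finger_gap: 1.001
gripper_force: 0.0
t 23.6 P [0.5952 0.056  0.1936] yaw 81.69 tilt [ 4.9e-03 -4.0e-04 -1.0e+00] gap 1.001 gf 0.0 F [ 0.6  0.6 -0.3]
[ 0.4315 -0.1672  0.19  ] dp [-0.4891 -0.2594  0.0072]
[ 0.4315 -0.1672  0.096 ] dp [0.    0.    0.188]
```

```bash
python3 -m crank '[{"dp":[-0.03,-0.016,0],"delta_rot":[0,0,0],"fingers":1},{"dp":[-0.06,-0.032,0],"delta_rot":[0,0,0],"fingers":1},{"dp":[-0.06,-0.032,0],"delta_rot":[0,0,0],"fingers":1},{"dp":[-0.06,-0.032,0],"delta_rot":[0,0,0],"fingers":1},{"dp":[-0.06,-0.032,0],"delta_rot":[0,0,0],"fingers":1},{"dp":[-0.06,-0.032,0],"delta_rot":[0,0,0],"fingers":1},{"dp":[-0.06,-0.032,0],"delta_rot":[0,0,0],"fingers":1},{"dp":[-0.06,-0.032,0],"delta_rot":[0,0,0],"fingers":1},{"dp":[-0.03,-0.014,0],"delta_rot":[0,0,0],"fingers":1},{"dp":[-0.009,-0.005,0],"delta_rot":[0,0,0],"fingers":1},{"dp":[0,0,0],"delta_rot":[0,0,0],"fingers":1},{"dp":[0,0,0],"delta_rot":[0,0,0],"fingers":1}]'
python3 - <<'E'
from h import *
goto((.4315,-.1672,.19),(.4315,-.1672,.096))
w,_=manip.snapshot("wrist");cv2.imwrite("pics/q3.png",w[...,::-1])
E
```

```text
t: 24.6
tcp_pos: [0.431, -0.1671, 0.1908]
tool_rot: [0.756, 0.655, 0.0, -0.0]
force: [0.3, 0.4, 0.7]
finger_gap: 1.001
gripper_force: 0.0
t 24.6 P [ 0.431  -0.1671  0.1908] yaw 81.77 tilt [-0.e+00  4.e-04 -1.e+00] gap 1.001 gf 0.0 F [0.3 0.4 0.7]
[ 0.4315 -0.1672  0.19  ] dp [-0.0001  0.001   0.0016]
[ 0.4315 -0.1672  0.096 ] dp [0.    0.    0.188]
```

View pics/q3.png

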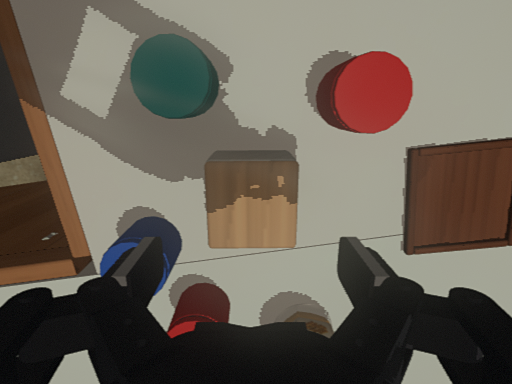

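The large square tin sits square and centred at (251,200) between the fingers (160 and 350). Blue stays clear of the left finger, so I descend and close.

```bash
python3 -m crank '[{"dp":[0,0.001,0.02],"delta_rot":[0,0,0],"fingers":1},{"dp":[0,0,0.04],"delta_rot":[0,0,0],"fingers":1},{"dp":[0,0,0.04],"delta_rot":[0,0,0],"fingers":1},{"dp":[0,0,0.04],"delta_rot":[0,0,0],"fingers":1},{"dp":[0,0,0.03],"delta_rot":[0,0,0],"fingers":1},{"dp":[0,0,0.018],"delta_rot":[0,0,0],"fingers":1},{"dp":[0,0,0],"delta_rot":[0,0,0],"fingers":1},{"dp":[0,0,0],"delta_rot":[0,0,0],"fingers":-1},{"dp":[0,0,0],"delta_rot":[0,0,0],"fingers":-1},{"dp":[0,0,0],"delta_rot":[0,0,0],"fingers":-1},{"dp":[0,0,0],"delta_rot":[0,0,0],"fingers":-1},{"dp":[0,0,0],"delta_rot":[0,0,0],"fingers":-1}]' 35
python3 -m crank '[{"dp":[0,0,0],"delta_rot":[0,0,0],"fingers":-1},{"dp":[0,0,-0.01],"delta_rot":[0,0,0],"fingers":-1},{"dp":[0,0,-0.04],"delta_rot":[0,0,0],"fingers":-1},{"dp":[0,0,-0.05],"delta_rot":[0,0,0],"fingers":-1},{"dp":[0,0,-0.05],"delta_rot":[0,0,0],"fingers":-1},{"dp":[0,0,-0.03],"delta_rot":[0,0,-0.01],"fingers":-1},{"dp":[0,0,0],"delta_rot":[0,0,-0.0086],"fingers":-1},{"dp":[0,0,0],"delta_rot":[0,0,0],"fingers":-1}]' 40
python3 -c "
from h import *
goto((.6207,-.204,.18),(.6207,-.204,.125))"
```

```text
t: 25.65
tcp_pos: [0.4316, -0.1675, 0.0975]
tool_rot: [0.756, 0.654, 0.0, 0.001]
force: [1.5, 1.2, 0.1]
finger_gap: 0.787
gripper_force: 40.9
t: 26.32
tcp_pos: [0.4316, -0.1676, 0.1883]
tool_rot: [0.716, 0.698, 0.0, 0.001]
force: [0.6, -0.3, -2.0]
finger_gap: 0.783
gripper_force: 46.6
t 26.32 P [ 0.4316 -0.1676  0.1883] yaw 88.5 tilt [ 0.0022 -0.0016 -1.    ] gap 0.783 gf 46.6 F [ 0.6 -0.3 -2. ]
[ 0.6207 -0.204   0.18  ] dp [-0.0628  0.3801  0.0165]
[ 0.6207 -0.204   0.125 ] dp [0.   0.   0.11]
```

```bash
python3 -m crank '[{"dp":[-0.005,0.03,0],"delta_rot":[0,0,0],"fingers":-1},{"dp":[-0.009,0.055,0],"delta_rot":[0,0,0],"fingers":-1},{"dp":[-0.009,0.055,0],"delta_rot":[0,0,0],"fingers":-1},{"dp":[-0.009,0.055,0],"delta_rot":[0,0,0],"fingers":-1},{"dp":[-0.009,0.055,0],"delta_rot":[0,0,0],"fingers":-1},{"dp":[-0.009,0.055,0],"delta_rot":[0,0,0],"fingers":-1},{"dp":[-0.008,0.045,0],"delta_rot":[0,0,0],"fingers":-1},{"dp":[-0.005,0.03,0.02],"delta_rot":[0,0,0],"fingers":-1},{"dp":[0,0,0.04],"delta_rot":[0,0,0],"fingers":-1},{"dp":[0,0,0.04],"delta_rot":[0,0,0],"fingers":-1},{"dp":[0,0,0.02],"delta_rot":[0,0,0],"fingers":-1},{"dp":[0,0,0],"delta_rot":[0,0,0],"fingers":-1}]'
python3 - <<'E'
from h import *
goto((.6207,-.204,.103))
w,_=manip.snapshot("wrist");cv2.imwrite("pics/p4.png",w[...,::-1])
E
```

```text
t: 27.32
tcp_pos: [0.6179, -0.2028, 0.123]
tool_rot: [0.717, 0.697, -0.001, -0.004]
force: [-0.3, 0.6, -2.9]
finger_gap: 0.787
gripper_force: 46.5
t 27.32 P [ 0.6179 -0.2028  0.123 ] yaw 88.4 tilt [-0.0077  0.0041 -1.    ] gap 0.787 gf 46.5 F [-0.3  0.6 -2.9]
[ 0.6207 -0.204   0.103 ] dp [-0.0022  0.0056  0.04  ]
```

View pics/p4.png

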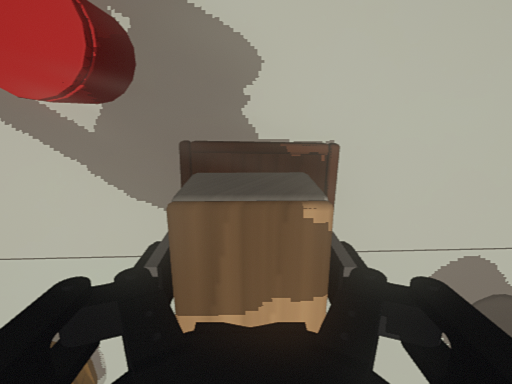

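The large square tin (bottom edge at column 250) is over its tray (centre at column 259). I shift about 3 mm in tool y and lower it.

```bash
python3 -m crank '[{"dp":[-0.002,0.005,0.005],"delta_rot":[0,0,0],"fingers":-1},{"dp":[0,0,0.012],"delta_rot":[0,0,0],"fingers":-1},{"dp":[0,0,0.012],"delta_rot":[0,0,0],"fingers":-1},{"dp":[0,0,0.006],"delta_rot":[0,0,0],"fingers":-1},{"dp":[0,0,0.002],"delta_rot":[0,0,0],"fingers":-1},{"dp":[0,0,0.001],"delta_rot":[0,0,0],"fingers":-1},{"dp":[0,0,0],"delta_rot":[0,0,0],"fingers":-1}]'
```

```text
t: 27.95
tcp_pos: [0.6229, -0.2051, 0.108]
tool_rot: [0.717, 0.697, 0.0, 0.0]
force: [0.3, 0.1, -2.6]
finger_gap: 0.784
gripper_force: 46.6
```

```bash
python3 -m crank '[{"dp":[0,0,0.001],"delta_rot":[0,0,0],"fingers":-1},{"dp":[0,0,0.001],"delta_rot":[0,0,0],"fingers":-1},{"dp":[0,0,0],"delta_rot":[0,0,0],"fingers":-1}]'
```

```text
t: 28.2
tcp_pos: [0.623, -0.2051, 0.107]
tool_rot: [0.717, 0.698, 0.0, 0.0]
force: [-0.4, 0.9, -3.0]
finger_gap: 0.787
gripper_force: 46.6
```

```bash
python3 -m crank '[{"dp":[0,-0.004,0.004],"delta_rot":[0,0,0],"fingers":-1},{"dp":[0,0,0.002],"delta_rot":[0,0,0],"fingers":-1},{"dp":[0,0,0.001],"delta_rot":[0,0,0],"fingers":-1},{"dp":[0,0,0.001],"delta_rot":[0,0,0],"fingers":-1},{"dp":[0,0,0],"delta_rot":[0,0,0],"fingers":-1}]'
```

```text
t: 28.62
tcp_pos: [0.6209, -0.205, 0.1028]
tool_rot: [0.717, 0.697, -0.0, -0.0]
force: [-0.6, -0.2, -3.0]
finger_gap: 0.785
gripper_force: 46.6
```

```bash
python3 -m crank '[{"dp":[0,0,0.001],"delta_rot":[0,0,0],"fingers":-1},{"dp":[0,0,0.001],"delta_rot":[0,0,0],"fingers":-1},{"dp":[0,0,0],"delta_rot":[0,0,0],"fingers":-1}]'
```

```text
t: 28.87
tcp_pos: [0.6209, -0.205, 0.1018]
tool_rot: [0.717, 0.698, -0.0, -0.0]
force: [-0.5, 0.4, -2.0]
finger_gap: 0.788
gripper_force: 46.6
```

```bash
python3 -m crank '[{"dp":[0,0,0.001],"delta_rot":[0,0,0],"fingers":-1},{"dp":[0,0,0.001],"delta_rot":[0,0,0],"fingers":-1},{"dp":[0,0,0],"delta_rot":[0,0,0],"fingers":-1}]'
```

```text
t: 29.12
tcp_pos: [0.621, -0.205, 0.1016]
tool_rot: [0.717, 0.698, 0.0, 0.0]
force: [-1.2, 1.2, 2.6]
finger_gap: 0.788
gripper_force: 47.1
```

```bash
python3 -m crank '[{"dp":[0,0,0],"delta_rot":[0,0,0],"fingers":1},{"dp":[0,0,0],"delta_rot":[0,0,0],"fingers":1},{"dp":[0,0,0],"delta_rot":[0,0,0],"fingers":1},{"dp":[0,0,0],"delta_rot":[0,0,0],"fingers":1},{"dp":[0,0,-0.02],"delta_rot":[0,0,0],"fingers":1},{"dp":[0,0,-0.04],"delta_rot":[0,0,0],"fingers":1},{"dp":[0,0,-0.05],"delta_rot":[0,0,0],"fingers":1},{"dp":[0,0,-0.05],"delta_rot":[0,0,0],"fingers":1},{"dp":[0,0,-0.05],"delta_rot":[0,0,0],"fingers":1},{"dp":[0,0,-0.05],"delta_rot":[0,0,0],"fingers":1},{"dp":[0,-0.03,-0.04],"delta_rot":[0,0,0],"fingers":1},{"dp":[0,-0.05,0],"delta_rot":[0,0,0],"fingers":1}]' && python3 -m crank '[{"dp":[0,-0.05,0],"delta_rot":[0,0,0],"fingers":1},{"dp":[0,-0.05,0],"delta_rot":[0,0,0],"fingers":1},{"dp":[0,-0.05,0],"delta_rot":[0,0,0],"fingers":1},{"dp":[0,-0.05,0],"delta_rot":[0,0,0],"fingers":1},{"dp":[0,-0.03,0],"delta_rot":[0,0,0],"fingers":1},{"dp":[0,0,0],"delta_rot":[0,0,0],"fingers":1},{"dp":[0,0,0],"delta_rot":[0,0,0],"fingers":1}]'
python3 - <<'E'
from h import *
for n in("scene","top"):
  for z,c in((.064,(.621,-.204)),(.06,(.5935,.056)),(.056,(.59,.297)),(.052,(.4475,.259)),(.09,(.386,.032)),(.084,(.4626,-.33))):
    try: lid(n,z,0,c,win=.045)
    except Exception as e: print(n,z,'none')
s,_=manip.snapshot("scene");cv2.imwrite("pics/end.png",cv2.resize(s[60:300,60:420],(800,533))[...,::-1])
E
```

```text
t: 30.12
tcp_pos: [0.5848, -0.2055, 0.2568]
tool_rot: [0.716, 0.698, 0.002, 0.007]
force: [0.6, -0.4, -0.4]
finger_gap: 0.999
gripper_force: 0.0
t: 30.7
tcp_pos: [0.4659, -0.2011, 0.2518]
tool_rot: [0.717, 0.697, 0.0, 0.001]
force: [0.5, -0.7, 0.1]
finger_gap: 1.0
gripper_force: 0.0
scene rect [ 616.6 -196. ] [72.  48.6] 2.3 circ [ 616.7 -196.7] 41.1
scene rect [589.4  44.4] [32.2 56.9] 78.9 circ [590.6  50.8] 28.8
scene 0.056 none
scene 0.052 none
scene rect [385.2  32.7] [28.  28.2] 3.1 circ [384.1  32.2] 15.6
scene rect [ 461.8 -329.5] [61.3 64.3] 70.0 circ [ 462.1 -329.5] 32.9
top rect [ 620.5 -201.2] [59.  68.8] 88.0 circ [ 620.4 -202.7] 44.3
top rect [604.   48.6] [52.8 29.7] 55.0 circ [595.7  54.7] 26.6
top rect [591.4 295.5] [38.5 38.3] 89.3 circ [592.1 297.5] 25.2
top rect [454.2 272.9] [0. 0.] 0.0 circ [454.2 272.9] 0.0
top 0.09 none
top rect [ 455.2 -344.3] [25.6 60.2] 59.2 circ [ 460.1 -336.2] 30.2
```

View pics/end.png

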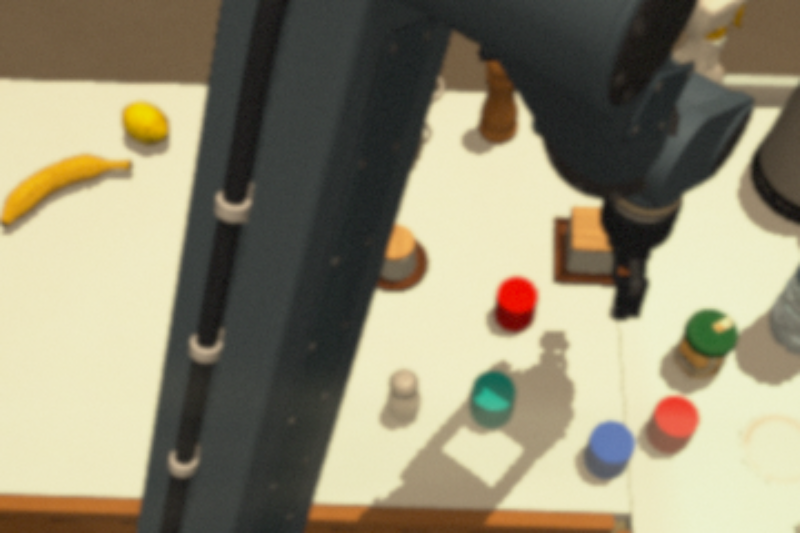

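The end view shows the large square tin in its tray (590,245) and the large round tin in its tray (400,255). The salt, the honey and the look-alikes have not moved, and the earlier wrist views showed both small tins standing in theirs.

```bash
python3 -c "
from station import manip
print(manip.sign_off())"
```

```text
the job is handed in; nothing more can be done
None
```

All four tins were set down upright in their matching trays and the job was handed in at about 31 s; the camera checks showed each tin inside its rim, with the salt shaker and honey jar where they were.

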